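# Lay the gallery rail and clamp it to the corner shelf

## Task

Lay the loose pale-wood rail, standing on its narrow face, across the two dark steel brackets at the front edge of the teal corner-shelf board, centred, and let go of it. Then pump the orange clamp trigger towards the black handle, as often as it takes, until the yellow pad has pushed the rail flush against the board edge and the pad's spring is squeezed to about half of its 20 mm travel, never anywhere near its end. Move the clamp by its trigger only, leave the tea things where they stand, and finish while still holding the trigger forward, so that the pad keeps pressing.

Things in the scene. Friction and masses are not known exactly. Their poses are not given: they have to be found in the camera images.
- shelf: Fixed assembly: teal board, brackets, clamp. Origin on the table, straight below where the rail's middle belongs when flush; x = clamping direction (from the clamp to the board), y along the board's front edge, z up. All shelf coordinates are in mm in this frame. Clamp head x -210 to -126, 34 wide, top z 69; toothed rod along x at z 50, reaching back to x -280
- board_edge (a point): Top middle of the teal board's front edge, shelf (12, 0, 54). The board is 22 thick (z 32 to 54), its front edge 300 wide along y
- seat_left (a point): Centre of the flat top of the dark steel bracket at shelf y +90, shelf (-10, 90, 40). Brackets are 20 wide in y; the free seat runs in x from -32 (behind it a lip 6 thick, 7 tall) to the board edge at +12: 44 of room for the 24 thick rail
- seat_right (a point): The same on the other bracket, shelf (-10, -90, 40)
- handle_top (a point): Top centre of the clamp's black fixed handle, 14 x 14, shelf (-134, 0, 128); it stands from z 60 up, ahead of the trigger, and does not move
- rail: Loose pale-wood rail, a bar 24 thick (own x) x 220 long (own y) x 45 tall (own z), 0.16 kg nominal. Origin at the centre of its underside. It starts standing on its 24 wide face on the table, left or right of the shelf
- rail_mid (a point): Centre of the rail. Seated on the brackets and flush with the board it lies at x = 0, y = 0, z = 62.5 in the frame of shelf
- trigger: Orange trigger, upright block 14 (x) x 24 (y) x 56 (z), origin at its centre, axes of shelf. At rest at shelf (-190, 0, 112). Slides only along shelf +x, 28 of travel to a hard stop, and springs back by itself (2 N at rest to 4 N at full travel). Can be pinched across y from above, or pushed from behind
- trigger_top (a point): Top centre of the trigger, 28 above its centre. Going forward its pawl takes the toothed rod along (teeth 8 apart: up to 8 of each stroke is idle, a full stroke gains 16 to 24); coming back it slips over the teeth. Moving the rod takes 4 N besides the trigger's spring; the pad's force comes on top
- jaw: Steel rod with 24 x 24 flange; origin at the centre of the flange's front face, axes of shelf. Starts at shelf x -114 to -92, y 0, z 50; slides only along x, to -13 at most. When the trigger is let back it stays within 3 mm (4 N friction), but a pad squeezed harder than that pushes it back: a firm clamp must be held by the trigger
- pad: Yellow pad 8 (x) x 34 x 20 (z) on a coil spring ahead of the flange; origin at the centre of its front face, axes of shelf. Unloaded its face is 30 ahead of jaw; the spring yields 1 mm per N, 20 of travel: 20 ahead = squeezed 10 (10 N); 10 ahead = end of travel, which crushes the rail. It meets a flush rail at shelf x -12
- bowls: Bystander: stack of three nested steel tea bowls, 110 across, 74 tall; origin under its centre
- sugar: Bystander: glass sugar pot with steel hinged lid (kept shut), 90 across, 91 tall; origin under its centre
- teapot: Bystander: blue ceramic teapot with a bamboo arch handle, 140 across, 165 tall, spout towards its -y to 115 from the centre; origin under its centre
- scoop: Bystander: white plastic scoop, bowl 60 x 45 x 22, handle to its -x, 112 from the centre; origin under the bowl

How it is judged (in metres and radians):
On the way, in this order (a step that is already met when the one before it is completed fails the run):
1. the rail lies across both brackets and has been let go, the pad not yet touching it (x of rail_mid in the frame of shelf between -0.022 and 0.003 m and y of rail_mid in the frame of shelf between -0.025 and 0.025 m and z of rail_mid in the frame of shelf between 0.058 and 0.067 m and angle between the y axis of rail and the y axis of shelf, either way round below 0.2 rad and angle between the z axis of rail and the z axis of shelf, either way round below 0.1 rad and contact force between the fingers and rail below 0.3 N and contact force between pad and rail below 0.2 N), for 0.2 s.
2. the clamp pad has been pumped up against the rail (contact force between pad and rail above 0.4 N), for 0.1 s.
At the end, for the whole second after the job is handed in: The rail stands on both brackets, centred within 25 mm, flush with the board edge within 4 mm and 0.04 rad, not touched by the fingers; the pad's spring is squeezed by 6.5 to 15.5 mm (pressing with 5 to 18 N) and the fingers still bear on the trigger (over 1.5 N), all through the last second (x of rail_mid in the frame of shelf between -0.004 and 0.004 m and y of rail_mid in the frame of shelf between -0.025 and 0.025 m and z of rail_mid in the frame of shelf between 0.058 and 0.067 m and angle between the y axis of rail and the y axis of shelf, either way round below 0.04 rad and angle between the z axis of rail and the z axis of shelf, either way round below 0.1 rad and contact force between the fingers and rail below 0.3 N and x of pad in the frame of jaw between 0.0145 and 0.0235 m and contact force between pad and rail between 5 and 18 N and contact force between the fingers and trigger above 1.5 N and linear speed of rail below 0.02 m/s); the arm keeps its last pose, push and grip.
It fails at once if the pad spring is squeezed to within 2.5 mm of its end (the rail is crushed) (x of pad in the frame of jaw below 0.0125 m).
It fails at once if the robot moves the rod or pad by hand instead of by the trigger (contact force between any of the fingers, the arm and jaw above 3 N or contact force between any of the fingers, the arm and pad above 3 N).
It fails at once if a tea thing (bowls, sugar pot, teapot or scoop) is shifted by more than 30 mm (distance of any of bowls, sugar, teapot, scoop from where it was at the start of the episode above 0.03 m).
It also fails if it takes over 72 s, if anything falls off the work surface, if the arm or the gripper's body presses on something with over 40 N, if the wrist force passes 120 N, or if a joint passes its speed limit or range.

## Robot

A 6-joint arm with a two-finger parallel gripper is mounted at the origin on the work surface. World frame = base frame: x ahead of the robot, y to its left, z up, the work surface at z = 0. Lengths are in mm, angles in degrees, forces in N, time in s.
With the tool pointing down it reaches from about 300 to 850 mm from the base axis. Payload 4.2 kg.
Tool frame: the origin (TCP) lies midway between the tips of the shut fingers; the grasp point (between the pads) lies 19 mm behind it; z points along the fingers, y is the line along which they close (so a half turn about z gives the same grasp; the last joint's range is limited). The gripper opens to 91 mm and grips with 3 to 60 N. Pads are 32 mm wide; open, the fingers measure 118 mm over their backs; the gripper's body (76 mm by 178 mm) begins 60 mm behind the grasp point.
Start: joints at [67.666, 18.312, 89.639, -0, 72.044, -1.146], TCP at [207.825, 536.145, 213.976] pointing down, gripper open.
Joint ranges: [-177.97, 177.97], [-48.28, 115.42], [12.27, 149.76], [-77.06, 257.06], [2.81, 150.46], [-146.56, 146.56]. Speed limits (degrees/s): [147.25, 147.25, 180, 180, 180, 180].

## Interface

Orientations are given as [roll, pitch, yaw] about the fixed x, y, z axes, in that order (R = Rz(yaw) Ry(pitch) Rx(roll)).
In Python, from workcell import env, imaging gives the robot as it stands (env), with the cameras (imaging).
- The arm moves only by the shell command python3 drive.py 'ROWS' [OPENING] [FORCE]. ROWS is rows parted by semicolons, their numbers by spaces, 1 to 8 of them, each of 6 numbers: dx, dy, dz in mm, then a rotation vector rx, ry, rz in degrees; each row shifts and turns the commanded pose from where the row before left it, along the tool's axes as they then stand; what a row does not reach is not made up. A row lasts 1/10 s, in which the tool goes at most 50 mm and 8.59 degrees, less where a joint would pass 70% of its speed; a pose out of reach is approached as far as the arm can. OPENING is the finger opening in mm, set as the command begins (- or left out keeps the last). The fingers move at their own pace and stop on an object; FORCE is the grip in N (left out, the last holds). Time passes only in rows, so rows that do not move let the fingers close. It prints the time, the measured TCP pose, the force, the opening and the grip force at its end.
- env.state(): the state, without advancing time (a new reading comes with each control period).
- imaging.grab_frame(name): name is "scene" or "top" or "wrist"; returns the picture (420x560x3 uint8, blue, green, red); there is no depth.
- imaging.camera_model(name): a dict with "fx", "fy", "cx", "cy" (pixels), "D" ([k1, k2, p1, p2, k3] as OpenCV has them; the pictures are not rectified), "T" (4x4, takes a point from camera to world coordinates). Camera axes: x right, y up, looking along -z (the intrinsics and any distortion apply to the point x, -y, -z); pixel columns grow to the right and rows downward; lengths in mm; the calibration is good to about 2 mm. A picture is of the moment at which its call begins: read the wrist's pose just before it. camera_model takes no time and is no camera call; for the wrist camera it gives the pose at the moment of the call.
- env.job_done(): hands the job in; it is judged then, once.
The state is a dict: "time_s": time; "qpos": joint angles; "qvel": joint speeds; "effort": joint torques, N m; "ee_pos": TCP position; "ee_rot": TCP orientation; "force": force on the tool from outside, world axes, zero at the start; "torque": the same for the moment, N m; "gripper_width": finger opening in mm; "gripper_force": force on a finger pad.
Only numpy, scipy, OpenCV 4.12 (cv2) and the standard library are available. Lean on these libraries where they do the work, as an engineer would, in place of code of your own. Each camera call takes 0.05 s, during which the arm holds its last target. There are 200 camera calls.

## Working session

There is one attempt and no reset: what is moved stays moved. The work goes in short steps, Python scripts to look and compute and a shell command to move; the robot and the scene stay as the last step left them, time stands still between calls to the robot, and variables do not carry over. Pictures are saved under pics/ and viewed, at most 10 in all, crops included, and the job is handed in when it is done.

```bash
ls; mkdir -p pics
python3 - <<'E'
from workcell import env, imaging
import cv2,numpy as np
for n in ["scene","top"]:
    cv2.imwrite(f"pics/{n}0.png",imaging.grab_frame(n)); m=imaging.camera_model(n); print(n,{k:np.round(m[k],3).tolist() for k in m})
print(env.state())
E
```

```text
drive.py
pics
workcell.py
scene {'fx': 491.249, 'fy': 491.249, 'cx': 281.866, 'cy': 205.312, 'D': [0.041, 0.0, 0.0, 0.0, 0.0], 'T': [[-0.864, -0.395, 0.311, 973.414], [0.503, -0.699, 0.509, 614.644], [0.017, 0.597, 0.802, 1139.232], [0.0, 0.0, 0.0, 1.0]]}
top {'fx': 464.749, 'fy': 464.749, 'cx': 277.407, 'cy': 211.228, 'D': [-0.143, 0.0, 0.0, 0.0, 0.0], 'T': [[0.003, 0.981, -0.194, 335.982], [-0.999, 0.01, 0.035, -28.882], [0.036, 0.193, 0.98, 1195.297], [0.0, 0.0, 0.0, 1.0]]}
{'time_s': 0.1, 'qpos': array([ 6.76651830e+01,  1.83468944e+01,  8.96981374e+01, -8.04097227e-04,
        7.20436607e+01, -1.14467569e+00]), 'qvel': array([-0.00105183, -0.01798915, -0.2570837 ,  0.01994694, -0.02543063,
       -0.01736296]), 'effort': array([ 9.46608270e-04, -4.13330698e+01, -2.32509023e+01,  7.28985504e-02,
        4.21117223e-02, -3.83256690e-05]), 'ee_pos': array([207.66614597, 535.71716914, 213.22388026]), 'ee_rot': array([-1.79911310e+02, -1.00741778e-03,  1.58810106e+02]), 'force': array([ 0.75506128, -0.51326944,  0.03290777]), 'torque': array([ 0.02168598, -0.01118921, -0.00911862]), 'gripper_force': 0.0, 'gripper_width': 91.42503389670262}
```

View pics/scene0.png

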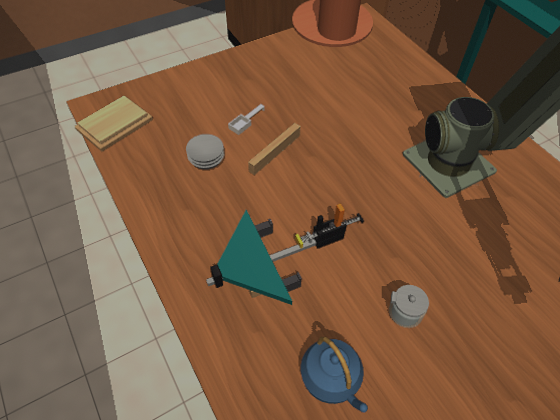

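View pics/top0.png

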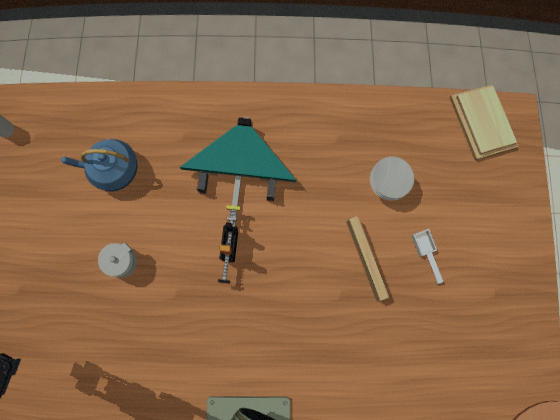

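The scene view shows the teal board at about (255,260) and the rail at about (275,148). In the top view the board's front corners are near (181,167) and (296,181), the trigger near (226,248), and the rail runs from about (355,218) to (383,300). The next step is to measure these more precisely.

```bash
cat > h.py <<'E'
import numpy as np,cv2
from workcell import env, imaging
def px2w(n,uv,z,m=None):
    m=m or imaging.camera_model(n);K=np.array([[m['fx'],0,m['cx']],[0,m['fy'],m['cy']],[0,0,1.]])
    p=cv2.undistortPoints(np.array(uv,float).reshape(-1,1,2),K,np.array(m['D'],float)).reshape(-1,2)
    T=np.array(m['T']);d=np.c_[p[:,0],-p[:,1],-np.ones(len(p))]@T[:3,:3].T;o=T[:3,3]
    return o+d*((z-o[2])/d[:,2])[:,None]
def w2px(n,P,m=None):
    m=m or imaging.camera_model(n);T=np.array(m['T']);q=(np.array(P,float).reshape(-1,3)-T[:3,3])@T[:3,:3]
    K=np.array([[m['fx'],0,m['cx']],[0,m['fy'],m['cy']],[0,0,1.]])
    return cv2.projectPoints(q*[1,-1,-1],np.zeros(3),np.zeros(3),K,np.array(m['D'],float))[0].reshape(-1,2)
E
python3 - <<'E'
from h import *
im=cv2.imread('pics/top0.png');hsv=cv2.cvtColor(im,cv2.COLOR_BGR2HSV)
teal=cv2.inRange(hsv,(75,100,50),(95,255,255));teal[:, :170]=0
c=max(cv2.findContours(teal,0,1)[0],key=cv2.contourArea)
t=cv2.minEnclosingTriangle(c.astype(np.float32))[1].reshape(-1,2);print(cv2.contourArea(c),t);ap=cv2.approxPolyDP(c,2,True).reshape(-1,2);print(ap.tolist())
print(px2w('top',ap,54).round(1).tolist())
print(hsv[258,368],hsv[258,330],hsv[240,361],hsv[290,379])
cv2.imwrite('pics/c1.png',cv2.resize(im[150:310,180:400],None,fx=3.6,fy=3.6,interpolation=cv2.INTER_CUBIC))
E
```

```text
3084.5 [[179.07387  167.11932 ]
 [295.73468  180.08163 ]
 [244.58296  118.699554]]
[[180, 167], [295, 180], [250, 126], [235, 126]]
[[674.0, 179.8, 54.0], [642.9, -113.9, 54.0], [787.3, 2.9, 54.0], [786.7, 42.0, 54.0]]
[ 18 101 171] [ 13 141 157] [ 19  92 177] [ 18  97 176]
```

View pics/c1.png

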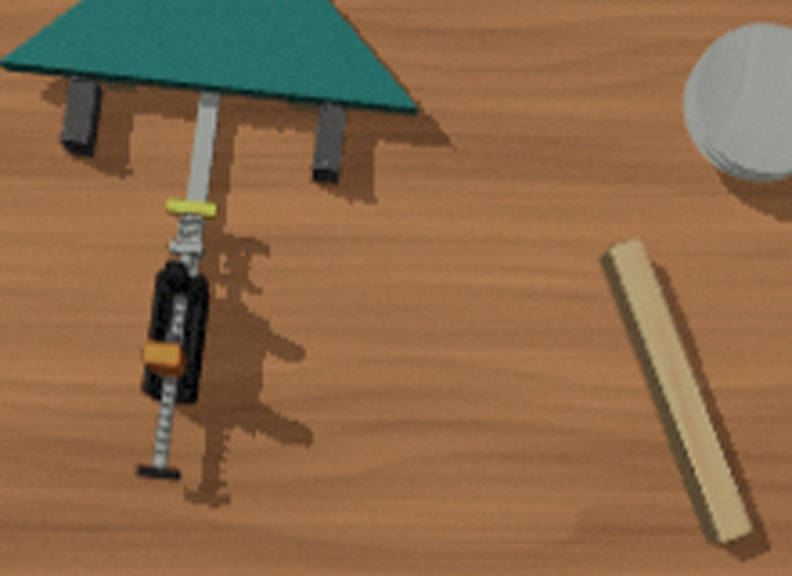

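Run:
```python
from h import *
im=cv2.imread('pics/top0.png');hsv=cv2.cvtColor(im,cv2.COLOR_BGR2HSV)
# rail top face
big=cv2.resize(im[205:310,340:400],None,fx=6,fy=6,interpolation=cv2.INTER_CUBIC);hb=cv2.cvtColor(cv2.GaussianBlur(big,(0,0),2),cv2.COLOR_BGR2HSV)
for vmin in (130,150):
    m=cv2.inRange(hb,(15,50,vmin),(30,122,255))
    c=max(cv2.findContours(m,0,1)[0],key=cv2.contourArea);b=cv2.boxPoints(cv2.minAreaRect(c));uv=(b+.5)/6-.5+[340,205]
    W=px2w('top',uv,45);print('top rail',vmin,W.round(1)[:,:2].tolist(),W.mean(0).round(1),np.linalg.norm(np.roll(W,1,0)-W,axis=1).round(1))
s=cv2.imread('pics/scene0.png');hs=cv2.cvtColor(s,cv2.COLOR_BGR2HSV)
t=cv2.inRange(hs,(75,80,40),(95,255,255));t[:190]=0;t[:,330:]=0
c=max(cv2.findContours(t,0,1)[0],key=cv2.contourArea);ap=cv2.approxPolyDP(c,2,True).reshape(-1,2);print(ap.tolist(),px2w('scene',ap,54).round(1)[:,:2].tolist())
# orange, yellow blobs
for n,h in(('top',hsv),('scene',hs)):
  I=im if n=='top' else s
  for nm,lo,hi in(('or',(8,180,120),(17,255,255)),('ye',(24,150,120),(35,255,255))):
    m=cv2.inRange(h,lo,hi);N,L,st,ce=cv2.connectedComponentsWithStats(m)
    print(n,nm,[(st[i].tolist(),ce[i].round(1).tolist()) for i in range(1,N) if st[i,4]>8])
# predicted from candidate shelf pose
m=cv2.inRange(hsv,(75,100,50),(95,255,255))
for u in (200,235,270): print(u,[(r,hsv[r,u].tolist()) for r in range(164,184)])
```

```text
top rail 130 [[546.8, -248.7], [556.7, -273.9], [348.7, -349.5], [339.7, -324.7]] [ 448.  -299.2   45. ] [220.6  27.1 221.4  26.5]
top rail 150 [[547.7, -250.8], [556.6, -273.8], [348.8, -347.0], [340.8, -324.4]] [ 448.5 -299.    45. ] [219.6  24.6 220.3  24. ]
[[246, 210], [219, 260], [218, 267], [222, 277], [229, 282], [291, 304], [287, 291]] [[645.4, -108.2], [777.6, -2.9], [788.6, 14.1], [792.3, 44.4], [783.4, 65.3], [681.0, 191.3], [671.9, 157.1]]
top or []
top ye []
scene or [([336, 204, 9, 23, 95], [340.0, 213.5])]
scene ye [([296, 234, 7, 11, 32], [298.8, 239.0])]
200 [(164, [87, 157, 112]), (165, [88, 165, 110]), (166, [88, 170, 108]), (167, [87, 169, 110]), (168, [87, 154, 111]), (169, [88, 152, 69]), (170, [82, 150, 39]), (171, [45, 7, 75]), (172, [30, 18, 58]), (173, [20, 10, 76]), (174, [10, 10, 76]), (175, [15, 7, 77]), (176, [40, 11, 72]), (177, [0, 7, 74]), (178, [150, 3, 77]), (179, [10, 10, 75]), (180, [165, 7, 71]), (181, [0, 7, 75]), (182, [15, 7, 72]), (183, [30, 10, 74])]
235 [(164, [87, 163, 111]), (165, [87, 165, 111]), (166, [87, 159, 112]), (167, [87, 168, 109]), (168, [87, 164, 109]), (169, [88, 159, 111]), (170, [87, 164, 109]), (171, [86, 165, 110]), (172, [87, 168, 105]), (173, [86, 180, 71]), (174, [87, 138, 37]), (175, [23, 67, 61]), (176, [13, 102, 105]), (177, [15, 67, 106]), (178, [17, 35, 117]), (179, [21, 29, 142]), (180, [25, 21, 145]), (181, [35, 10, 156]), (182, [45, 10, 155]), (183, [36, 8, 155])]
270 [(164, [87, 156, 113]), (165, [87, 163, 111]), (166, [87, 160, 110]), (167, [87, 166, 109]), (168, [87, 166, 109]), (169, [88, 165, 111]), (170, [86, 164, 112]), (171, [87, 162, 110]), (172, [86, 166, 112]), (173, [88, 166, 109]), (174, [87, 165, 111]), (175, [87, 164, 109]), (176, [88, 162, 101]), (177, [83, 151, 59]), (178, [90, 55, 46]), (179, [15, 9, 54]), (180, [0, 0, 58]), (181, [45, 7, 75]), (182, [30, 7, 77]), (183, [30, 3, 74])]
```

Run:
```python
from h import *
e=px2w('top',[[200,168.6],[235,172.8],[270,176.6]],54);print(e.round(1)[:,:2].tolist())
yaw=np.degrees(np.arctan2(-(e[0]-e[2])[0],(e[0]-e[2])[1]))*1;print('yaw',yaw)
def shelf(o,yaw,P):
    a=np.radians(yaw);R=np.array([[np.cos(a),-np.sin(a),0],[np.sin(a),np.cos(a),0],[0,0,1]]);return np.array(P,float)@R.T+[o[0],o[1],0]
yaw=-6.0 if abs(yaw+6)<.3 else yaw
mid=e[1]; 
a=np.radians(yaw);X=np.array([np.cos(a),np.sin(a)]);Y=np.array([-np.sin(a),np.cos(a)])
corner=px2w('top',[[179.3,166.5],[295.6,179.8]],54)[:,:2];print('y of corners',corner@Y,'mid x',mid[:2]@X, corner@X)
o=X*(mid[:2]@X-12)+Y*(corner@Y).mean();print('o',o,yaw)
B=lambda c,d:[np.array(c)+np.array(d)*[i/2,j/2,k/2] for i in(-1,1) for j in(-1,1) for k in(-1,1)]
E=[(i,j) for i in range(8) for j in range(i) if bin(i^j).count('1')==1]
boxes=[((-190,0,112),(14,24,56)),((-134,0,94),(14,14,68)),((-168,0,0+47),(84,34,44))]
segs=[((12,-150,54),(12,150,54)),((-32,80,40),(12,80,40)),((-32,100,40),(12,100,40)),((-32,-80,40),(12,-80,40)),((-32,-100,40),(12,-100,40)),((-280,0,50),(-210,0,50))]
for n,(r0,r1,c0,c1) in(('top',(140,300,170,310)),('scene',(190,320,200,380))):
    f=4;im=cv2.resize(cv2.imread(f'pics/{n}0.png')[r0:r1,c0:c1],None,fx=f,fy=f,interpolation=cv2.INTER_CUBIC)
    def ln(A,b,col):
        p=((w2px(n,shelf(o,yaw,[A,b]))+.5-[c0,r0])*f).astype(int);cv2.line(im,tuple(map(int,p[0])),tuple(map(int,p[1])),col,1)
    for c,d in boxes:
        v=B(c,d);[ln(v[i],v[j],(255,255,0)) for i,j in E]
    for s in segs: ln(*s,(0,0,255))
    cv2.imwrite(f'pics/o_{n}.png',im)
a,b=cv2.imread('pics/o_top.png'),cv2.imread('pics/o_scene.png')
h=max(a.shape[0],b.shape[0]);z=np.zeros((h,a.shape[1]+b.shape[1],3),np.uint8);z[:a.shape[0],:a.shape[1]]=a;z[:b.shape[0],a.shape[1]:]=b
cv2.imwrite('pics/o.png',cv2.resize(z,(800,int(h*800/z.shape[1])),interpolation=cv2.INTER_AREA))
```

```text
[[670.2, 128.4], [660.0, 38.9], [651.0, -50.2]]
yaw -6.110467056139179
y of corners [251.27231402 -47.51245079] mid x 652.3056786471408 [652.59746214 652.03222309]
o [647.44736983  34.39165408] -6.0
```

View pics/o.png

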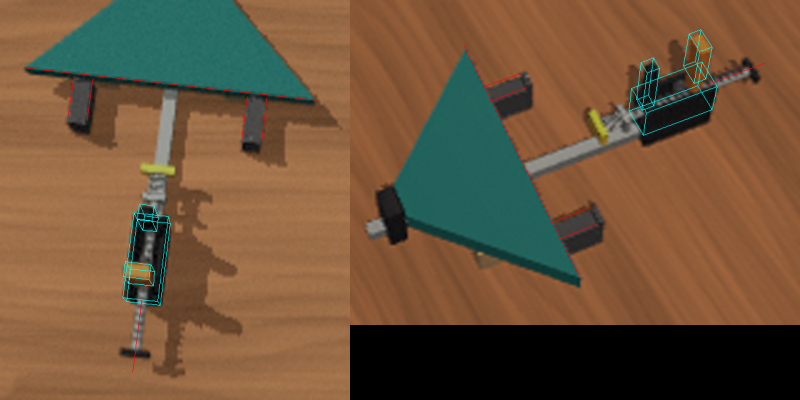

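The overlay agrees in both views: the front edge measures 299 mm against 300, and the trigger, handle and brackets line up. That puts the shelf origin at (647.4, 34.4) with yaw -6°, and the rail centre at (448.4, -299) with its long axis at 19.7°. I'm moving over the rail now.

```bash
python3 drive.py '-29 -38 0 0 0 0;-29 -38 0 0 0 0;-29 -38 0 0 0 0;-29 -38 0 0 0 0;-29 -38 0 0 0 0;-29 -38 0 0 0 0' 70
python3 drive.py '-29 -38 0 0 0 0;-29 -38 0 0 0 0;-29 -38 0 0 0 0;-29 -38 0 0 0 0;-29 -38 0 0 0 0;-29 -38 0 0 0 0'
python3 drive.py '-29 -39 0 0 0 0;-29 -39 0 0 0 0;-29 -39 0 0 0 0;-29 -39 0 0 0 0;-29 -39 0 0 0 0;-29 -39 0 0 0 0'
python3 drive.py '0 0 0 0 0 8;0 0 0 0 0 8;0 0 0 0 0 8;0 0 0 0 0 8;0 0 0 0 0 8;0 0 0 0 0 8'
python3 drive.py '0 0 0 0 0 8;0 0 0 0 0 8;0 0 0 0 0 8;0 0 0 0 0 8;0 0 0 0 0 8;0 0 0 0 0 8'
python3 drive.py '0 0 0 0 0 8;0 0 0 0 0 8;0 0 0 0 0 8;0 0 0 0 0 8;0 0 0 0 0 8;0 0 0 0 0 3;0 0 0 0 0 0'
```

```text
time_s: 0.7
ee_pos: [287.5, 258.7, 213.7]
ee_rot: [-180.0, 0.0, 158.9]
force: [0.4, -0.4, 0.1]
gripper_width: 70.2
gripper_force: 0.0
time_s: 1.3
ee_pos: [367.4, -16.8, 214.0]
ee_rot: [180.0, 0.0, 158.8]
force: [0.2, 0.7, -0.1]
gripper_width: 70.3
gripper_force: 0.0
time_s: 1.9
ee_pos: [445.1, -297.9, 213.5]
ee_rot: [180.0, -0.0, 158.8]
force: [1.0, 0.7, 1.0]
gripper_width: 70.0
gripper_force: 0.0
time_s: 2.5
ee_pos: [444.9, -295.7, 213.4]
ee_rot: [-180.0, -0.1, 110.5]
force: [-0.3, -0.4, 0.8]
gripper_width: 69.9
gripper_force: 0.0
time_s: 3.1
ee_pos: [444.9, -295.7, 213.4]
ee_rot: [-179.9, -0.0, 62.5]
force: [-0.6, -0.3, 0.9]
gripper_width: 70.2
gripper_force: 0.0
time_s: 3.8
ee_pos: [444.9, -295.7, 213.5]
ee_rot: [-179.9, 0.0, 19.8]
force: [0.3, -0.4, 0.3]
gripper_width: 69.9
gripper_force: 0.0
```

```bash
cat > d.py <<'E'
# usage: d.py x y z yaw [shelf] -> tool-axis deltas to reach world target (shelf frame if 5th arg)
import sys;from h import *
x,y,z,yaw=map(float,sys.argv[1:5])
if len(sys.argv)>5:
    a=np.radians(-6.);x,y=np.cos(a)*x-np.sin(a)*y+647.4,np.sin(a)*x+np.cos(a)*y+34.4
from scipy.spatial.transform import Rotation as Ro
s=env.state();R=Ro.from_euler('xyz',s['ee_rot'],degrees=True);T=Ro.from_euler('xyz',[180,0,yaw],degrees=True)
print('d',R.inv().apply(np.array([x,y,z])-s['ee_pos']).round(1),'rotvec',(R.inv()*T).as_rotvec(degrees=True).round(2),'pos',s['ee_pos'].round(1),s['ee_rot'].round(1),'F',s['force'].round(1),'w',round(s['gripper_width'],1),'t',round(s['time_s'],2))
E
python3 d.py 448.4 -299 120 19.7
python3 - <<'E'
from h import *
m=imaging.camera_model('wrist');cv2.imwrite('pics/w1.png',imaging.grab_frame('wrist'))
a=np.radians(19.7);L=np.array([np.cos(a),np.sin(a)])*110;n=np.array([-np.sin(a),np.cos(a)])*12;c=np.array([448.4,-299])
P=[np.r_[c+s*L+t*n,45] for s,t in((1,1),(1,-1),(-1,-1),(-1,1))]
im=cv2.imread('pics/w1.png');p=w2px('wrist',P,m);print(p.round(0).tolist());cv2.polylines(im,[p.round().astype(np.int32)],True,(0,0,255),1);cv2.imwrite('pics/w1o.png',im)
E
```

```text
d [ 2.2  4.4 93.5] rotvec [-0.05  0.03  0.13] pos [ 444.9 -295.7  213.5] [-179.9    0.    19.8] F [ 0.3 -0.4  0.3] w 69.9 t 3.8
[[267.0, 76.0], [293.0, 76.0], [290.0, 290.0], [268.0, 290.0]]
```

View pics/w1o.png

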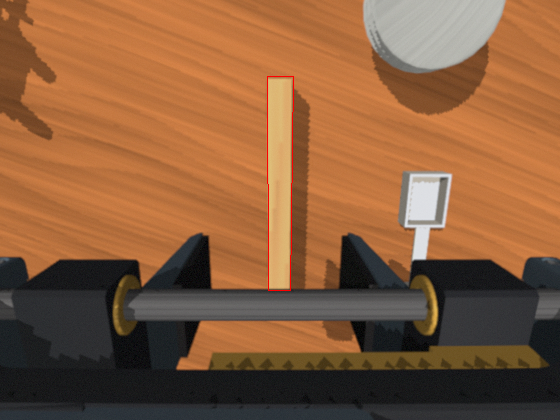

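The wrist overlay sits on the rail's top face (267–293, 76–290), so the pose is right. Descending and gripping.

```bash
python3 drive.py '2.2 4.4 40 0 0 0;0 0 40 0 0 0;0 0 40 0 0 0;0 0 30 0 0 0;0 0 25 0 0 0;0 0 16 0 0 0;0 0 0 0 0 0' 55
python3 drive.py '0 0 0 0 0 0;0 0 0 0 0 0;0 0 0 0 0 0;0 0 0 0 0 0;0 0 0 0 0 0;0 0 0 0 0 0' 10 25
python3 drive.py '0 0 -20 0 0 0;0 0 -40 0 0 0;0 0 -40 0 0 0;0 0 -28 0 0 0;0 0 0 0 0 0'
python3 d.py -10 0 150 84 s
```

```text
time_s: 4.55
ee_pos: [447.1, -298.1, 20.6]
ee_rot: [-179.7, 0.2, 19.9]
force: [0.1, -0.3, -0.5]
gripper_width: 54.7
gripper_force: 0.0
time_s: 5.15
ee_pos: [449.0, -299.4, 23.7]
ee_rot: [180.0, -0.0, 19.8]
force: [-0.8, 2.3, 6.7]
gripper_width: 24.0
gripper_force: 25.0
time_s: 5.65
ee_pos: [450.9, -300.8, 154.9]
ee_rot: [179.6, -0.3, 19.8]
force: [1.4, -0.7, -0.5]
gripper_width: 24.2
gripper_force: 25.0
d [ 289.5 -253.1    4.6] rotvec [ 5.400e-01 -3.000e-02 -6.418e+01] pos [ 450.9 -300.8  154.9] [179.6  -0.3  19.8] F [ 1.4 -0.7 -0.5] w 24.2 t 5.65
```

```bash
python3 drive.py '0 0 0 0 0 -8;0 0 0 0 0 -8;0 0 0 0 0 -8;0 0 0 0 0 -8;0 0 0 0 0 -8;0 0 0 0 0 -8;0 0 0 0 0 -8;0 0 0 0 0 -8'
python3 drive.py '0 0 0 0 0 0;0 0 0 0 0 0'
python3 d.py -10 0 150 84 s
```

```text
time_s: 6.45
ee_pos: [447.8, -298.7, 149.1]
ee_rot: [-179.8, -0.1, 84.1]
force: [0.7, 0.5, -1.0]
gripper_width: 24.1
gripper_force: 25.0
time_s: 6.65
ee_pos: [448.2, -298.9, 149.8]
ee_rot: [-179.9, -0.1, 83.6]
force: [-0.2, -0.1, -1.6]
gripper_width: 24.1
gripper_force: 25.0
d [ 3.532e+02  1.511e+02 -1.000e-01] rotvec [-0.1  -0.06 -0.36] pos [ 448.2 -298.9  149.8] [-1.799e+02 -1.000e-01  8.360e+01] F [-0.2 -0.1 -1.6] w 24.1 t 6.65
```

```bash
python3 drive.py '40 17 0 0 0 0;40 17 0 0 0 0;40 17 0 0 0 0;40 17 0 0 0 0;40 17 0 0 0 0;40 17 0 0 0 0;40 17 0 0 0 0;40 17 0 0 0 0'
python3 drive.py '20 9 0 0 0 -.3;13 6 0 0 0 0;0 0 0 0 0 0;0 0 0 0 0 0;0 0 0 0 0 0'
python3 d.py -10 0 90 84 s
python3 - <<'E'
from h import *
m=imaging.camera_model('wrist');cv2.imwrite('pics/w2.png',imaging.grab_frame('wrist'));im=cv2.imread('pics/w2.png')
cv2.imwrite('pics/s2.png',imaging.grab_frame('scene'))
a=np.radians(-6);R=np.array([[np.cos(a),-np.sin(a),0],[np.sin(a),np.cos(a),0],[0,0,1]])
S=lambda P:np.array(P,float)@R.T+[647.4,34.4,0]
for n in('wrist','scene'):
  f='pics/w2.png' if n=='wrist' else 'pics/s2.png';im=cv2.imread(f)
  for A,B in[((12,-150,54),(12,150,54)),((-32,80,40),(12,80,40)),((-32,100,40),(12,100,40)),((-32,80,40),(-32,100,40)),((-32,-80,40),(12,-80,40)),((-32,-100,40),(12,-100,40))]:
    p=w2px(n,S([A,B]),m if n=='wrist' else None).round().astype(int).tolist();cv2.line(im,p[0],p[1],(0,0,255),1)
  cv2.imwrite(f,im)
cv2.imwrite('pics/ws2.png',np.hstack([cv2.resize(cv2.imread('pics/w2.png'),None,fx=.8,fy=.8),cv2.resize(cv2.imread('pics/s2.png')[120:340,180:350],(260,336))])[:, :])
E
```

```text
time_s: 7.45
ee_pos: [618.8, 5.9, 150.4]
ee_rot: [-180.0, 0.0, 83.7]
force: [0.2, -0.8, -0.5]
gripper_width: 23.8
gripper_force: 25.0
time_s: 7.95
ee_pos: [636.1, 34.1, 150.9]
ee_rot: [-180.0, 0.0, 84.0]
force: [1.0, 0.1, -1.8]
gripper_width: 23.7
gripper_force: 25.0
d [ 1.5  1.2 60.9] rotvec [-0.04  0.03  0.01] pos [636.1  34.1 150.9] [-180.    0.   84.] F [ 1.   0.1 -1.8] w 23.7 t 7.95
```

View pics/ws2.png

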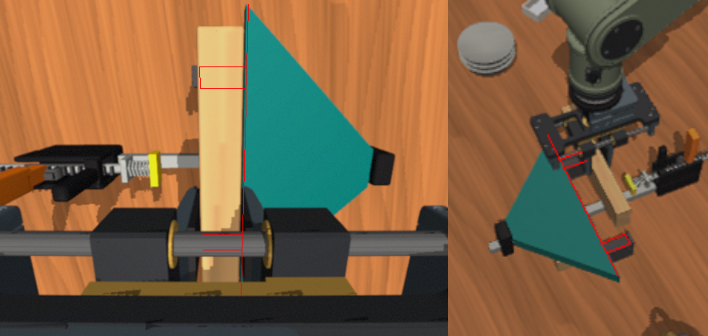

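Seen from the wrist camera, the board-edge overlay lies on the real edge, and the rail runs parallel to it just in front. Lowering it onto the brackets.

```bash
python3 drive.py '1.5 1.2 30 0 0 0;0 0 30 0 0 0;0 0 15 0 0 0;0 0 7 0 0 0;0 0 0 0 0 0;0 0 0 0 0 0'
python3 drive.py '0 0 2 0 0 0;0 0 2 0 0 0;0 0 0 0 0 0;0 0 0 0 0 0'
python3 d.py -10 0 64 84 s
```

```text
time_s: 8.65
ee_pos: [638.9, 36.5, 70.0]
ee_rot: [179.9, -0.0, 84.1]
force: [-0.6, -0.1, -0.5]
gripper_width: 23.6
gripper_force: 25.0
time_s: 9.05
ee_pos: [638.2, 36.9, 65.2]
ee_rot: [180.0, -0.0, 84.1]
force: [0.2, 0.2, -0.4]
gripper_width: 23.8
gripper_force: 25.0
d [-1.5 -0.6  1.2] rotvec [ 0.02 -0.01  0.11] pos [638.2  36.9  65.2] [180.   -0.   84.1] F [ 0.2  0.2 -0.4] w 23.8 t 9.05
```

```bash
python3 drive.py '0 0 1 0 0 0;0 0 0.7 0 0 0;0 0 0 0 0 0;0 0 0 0 0 0'
python3 drive.py '0 0 0 0 0 0;0 0 0 0 0 0;0 0 0 0 0 0;0 0 0 0 0 0' 40
python3 drive.py '0 0 -20 0 0 0;0 0 -35 0 0 0;0 0 -40 0 0 0;0 0 -40 0 0 0;0 0 0 0 0 0;0 0 0 0 0 0'
python3 d.py -190 0 195 -6 s
```

```text
time_s: 9.45
ee_pos: [638.3, 36.8, 63.7]
ee_rot: [180.0, -0.0, 84.1]
force: [-1.0, -0.4, 2.6]
gripper_width: 23.6
gripper_force: 25.0
time_s: 9.85
ee_pos: [638.1, 36.8, 63.0]
ee_rot: [-180.0, -0.0, 84.1]
force: [-0.1, 0.1, -0.4]
gripper_width: 40.0
gripper_force: 0.0
time_s: 10.45
ee_pos: [638.5, 36.8, 199.2]
ee_rot: [179.9, -0.0, 84.1]
force: [-0.5, 0.1, -0.4]
gripper_width: 40.1
gripper_force: 0.0
d [  -1.1 -180.9    3.8] rotvec [ 8.000e-02 -1.200e-01  9.011e+01] pos [638.5  36.8 199.2] [179.9  -0.   84.1] F [-0.5  0.1 -0.4] w 40.1 t 10.45
```

```bash
python3 drive.py '0 -40 0 0 0 0;0 -45 0 0 0 0;0 -45 0 0 0 0;0 -35 0 0 0 0;0 -16 0 0 0 0;0 0 0 0 0 0' 50
python3 drive.py '0 0 0 0 0 8;0 0 0 0 0 8;0 0 0 0 0 8;0 0 0 0 0 8;0 0 0 0 0 8;0 0 0 0 0 8'
python3 drive.py '0 0 0 0 0 8;0 0 0 0 0 8;0 0 0 0 0 8;0 0 0 0 0 8;0 0 0 0 0 8;0 0 0 0 0 2;0 0 0 0 0 0;0 0 0 0 0 0'
python3 d.py -190 0 95 -6 s
python3 - <<'E'
from h import *
m=imaging.camera_model('wrist');w=imaging.grab_frame('wrist');t=imaging.grab_frame('top');s=imaging.grab_frame('scene')
cv2.imwrite('pics/w3.png',w);cv2.imwrite('pics/t3.png',t);cv2.imwrite('pics/s3.png',s)
a=np.radians(-6);R=np.array([[np.cos(a),-np.sin(a),0],[np.sin(a),np.cos(a),0],[0,0,1]])
S=lambda P:np.array(P,float)@R.T+[647.4,34.4,0]
rl=lambda x:[((x-12,-110,85),(x+12,-110,85)),((x-12,110,85),(x+12,110,85)),((x-12,-110,85),(x-12,110,85)),((x+12,-110,85),(x+12,110,85))]
tr=[((-197,-12,140),(-183,-12,140)),((-197,12,140),(-183,12,140)),((-197,-12,140),(-197,12,140)),((-183,-12,140),(-183,12,140))]
for im,n in((w,'wrist'),(s,'scene')):
  for A,B in rl(-10)+tr:
    p=w2px(n,S([A,B]),m if n=='wrist' else None).round().astype(int).tolist();cv2.line(im,p[0],p[1],(0,0,255),1)
cv2.imwrite('pics/ws3.png',np.hstack([cv2.resize(w,None,fx=.8,fy=.8),cv2.resize(s[180:330,190:390],(350,336))]))
E
```

```text
time_s: 11.05
ee_pos: [455.0, 55.4, 197.0]
ee_rot: [-179.8, 0.0, 84.2]
force: [0.8, 0.9, 0.5]
gripper_width: 49.9
gripper_force: 0.0
time_s: 11.65
ee_pos: [459.0, 55.2, 197.1]
ee_rot: [-180.0, 0.1, 35.8]
force: [1.0, -0.2, 0.8]
gripper_width: 50.3
gripper_force: 0.0
time_s: 12.45
ee_pos: [458.6, 55.3, 197.5]
ee_rot: [180.0, 0.1, -5.8]
force: [-0.3, -0.5, -0.1]
gripper_width: 50.1
gripper_force: 0.0
d [  0.    1.  102.5] rotvec [0.01 0.06 0.15] pos [458.6  55.3 197.5] [ 1.8e+02  1.0e-01 -5.8e+00] F [-0.3 -0.5 -0.1] w 50.1 t 12.45
```

View pics/ws3.png

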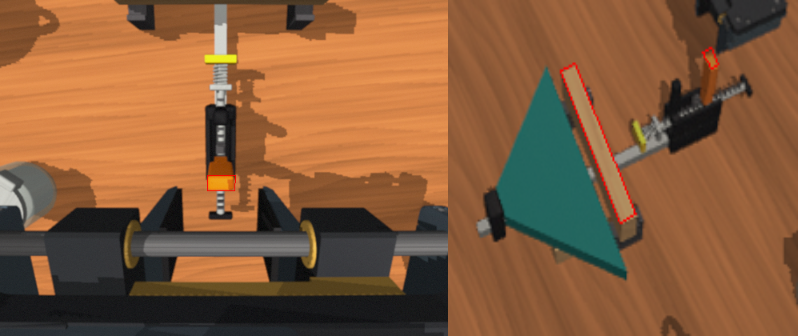

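Both views show the rail where I predicted, with the red outline on its top face. The trigger-top outline also fits, at about (221,183) in the left panel. Going down to pinch the trigger.

```bash
python3 drive.py '0 1 30 0 0 0;0 0 35 0 0 0;0 0 25 0 0 0;0 0 12.5 0 0 0;0 0 0 0 0 0;0 0 0 0 0 0'
python3 drive.py '0 0 0 0 0 0;0 0 0 0 0 0;0 0 0 0 0 0;0 0 0 0 0 0;0 0 0 0 0 0' 10 45
python3 d.py -190 0 95 -6 s
cat > pad.py <<'E'
# pad front top edge (shelf x) and flange from wrist image along shelf y~0
from h import *
import sys
m=imaging.camera_model('wrist');w=imaging.grab_frame('wrist');cv2.imwrite('pics/'+sys.argv[1]+'.png',w)
a=np.radians(-6.);R=np.array([[np.cos(a),-np.sin(a),0],[np.sin(a),np.cos(a),0],[0,0,1]]);o=np.array([647.4,34.4,0])
h=cv2.cvtColor(w,cv2.COLOR_BGR2HSV);y=cv2.inRange(h,(24,150,100),(36,255,255))
n,L,st,_=cv2.connectedComponentsWithStats(y);i=1+st[1:,4].argmax();print('pad blob',st[i].tolist())
u=st[i,0]+st[i,2]/2
rows=[r for r in range(st[i,1],st[i,1]+st[i,3])]
f=(px2w('wrist',[[u,st[i,1]-.5],[u,st[i,1]+st[i,3]-.5]],60,m)-o)@R;print('pad front/back x (z60)',f[:,:2].round(1).tolist())
g=cv2.cvtColor(w,cv2.COLOR_BGR2GRAY)
xs=np.arange(-120,-20,1.);S=lambda P:P@R.T+o
# steel flange profile: sample left/right of the spring at y=+-10.5, z=62
for yy in(-10.,10.):
    p=w2px('wrist',S(np.c_[xs,np.full(len(xs),yy),np.full(len(xs),62.)]),m).astype(np.float32)
    v=cv2.remap(h,p[:,0].reshape(1,-1),p[:,1].reshape(1,-1),1)[0]
    print(yy,'steel x',xs[(v[:,1]<60)&(v[:,2]>90)].astype(int).tolist())
E
python3 pad.py w4
```

```text
time_s: 13.2
ee_pos: [458.5, 54.4, 96.1]
ee_rot: [-180.0, -0.0, -5.9]
force: [1.1, 0.0, 0.6]
gripper_width: 49.9
gripper_force: 0.0
time_s: 13.7
ee_pos: [458.4, 54.7, 96.3]
ee_rot: [-179.9, -0.1, -5.9]
force: [0.0, 1.6, 2.8]
gripper_width: 23.9
gripper_force: 45.0
d [0.1 0.5 1.3] rotvec [-0.05 -0.06  0.1 ] pos [458.4  54.7  96.3] [-1.799e+02 -1.000e-01 -5.900e+00] F [0.  1.6 2.8] w 23.9 t 13.7
pad blob [245, 43, 60, 19, 950]
pad front/back x (z60) [[-75.2, 0.6], [-85.0, 0.6]]
-10.0 steel x [-110, -109, -108, -107, -106]
10.0 steel x [-111, -110, -109, -108, -107, -106]
```

```bash
python3 drive.py '4 0 0 0 0 0;5 0 0 0 0 0;5 0 0 0 0 0;5 0 0 0 0 0;4 0 0 0 0 0;3 0 0 0 0 0;0 0 0 0 0 0;0 0 0 0 0 0'
python3 d.py -164 0 95 -6 s; python3 pad.py w5
python3 drive.py '-6 0 0 0 0 0;-7 0 0 0 0 0;-7 0 0 0 0 0;-6 0 0 0 0 0;0 0 0 0 0 0;0 0 0 0 0 0'
python3 d.py -190 0 95 -6 s; python3 pad.py w6
```

```text
time_s: 14.55
ee_pos: [482.5, 52.3, 96.2]
ee_rot: [-180.0, 0.2, -5.9]
force: [-5.0, 3.1, 9.1]
gripper_width: 24.0
gripper_force: 45.0
d [1.9 0.5 1.2] rotvec [-0.04  0.18  0.09] pos [482.5  52.3  96.2] [-180.     0.2   -5.9] F [-5.   3.1  9.1] w 24.0 t 14.55
pad blob [245, 56, 60, 17, 924]
pad front/back x (z60) [[-57.9, 0.7], [-66.8, 0.6]]
-10.0 steel x [-93, -92, -91, -90, -89, -88]
10.0 steel x [-93, -92, -91, -90, -89]
time_s: 15.2
ee_pos: [458.4, 54.7, 96.3]
ee_rot: [-180.0, -0.1, -5.9]
force: [0.6, 2.7, 6.9]
gripper_width: 23.3
gripper_force: 45.0
d [0.1 0.5 1.3] rotvec [-0.05 -0.05  0.1 ] pos [458.4  54.7  96.3] [-1.8e+02 -1.0e-01 -5.9e+00] F [0.6 2.7 6.9] w 23.3 t 15.2
pad blob [244, 9, 62, 21, 1028]
pad front/back x (z60) [[-58.4, 0.6], [-68.7, 0.6]]
-10.0 steel x [-94, -93, -92, -91, -90, -89]
10.0 steel x [-94, -93, -92, -91, -90, -89]
```

```bash
python3 drive.py '4 0 0 0 0 0;5 0 0 0 0 0;5 0 0 0 0 0;5 0 0 0 0 0;4 0 0 0 0 0;4 0 0 0 0 0;0 0 0 0 0 0;0 0 0 0 0 0'
python3 d.py -164 0 95 -6 s; python3 pad.py w7
python3 drive.py '-6 0 0 0 0 0;-7 0 0 0 0 0;-7 0 0 0 0 0;-7 0 0 0 0 0;0 0 0 0 0 0;0 0 0 0 0 0'
python3 d.py -190 0 95 -6 s; python3 pad.py w8
```

```text
time_s: 16.05
ee_pos: [483.3, 52.2, 96.2]
ee_rot: [-180.0, 0.2, -5.9]
force: [-4.5, 4.6, 11.8]
gripper_width: 23.7
gripper_force: 45.0
d [1.  0.5 1.2] rotvec [-0.05  0.21  0.08] pos [483.3  52.2  96.2] [-180.     0.2   -5.9] F [-4.5  4.6 11.8] w 23.7 t 16.05
pad blob [244, 8, 62, 18, 1022]
pad front/back x (z60) [[-33.1, 0.7], [-41.9, 0.7]]
-10.0 steel x [-69, -68, -67, -66, -65, -64]
10.0 steel x [-69, -68, -67, -66, -65, -64]
time_s: 16.7
ee_pos: [458.4, 54.7, 96.3]
ee_rot: [-180.0, -0.0, -5.9]
force: [-0.9, 2.7, 7.7]
gripper_width: 23.7
gripper_force: 45.0
d [0.1 0.4 1.3] rotvec [-0.05 -0.03  0.1 ] pos [458.4  54.7  96.3] [-180.    -0.    -5.9] F [-0.9  2.7  7.7] w 23.7 t 16.7Traceback (most recent call last):
  File "pad.py", line 7, in <module>
    n,L,st,_=cv2.connectedComponentsWithStats(y);i=1+st[1:,4].argmax();print('pad blob',st[i].tolist())
                                                     ~~~~~~~~~~~~~~~^^
ValueError: attempt to get argmax of an empty sequence
```

```bash
python3 drive.py '4 0 0 0 0 0;5 0 0 0 0 0;5 0 0 0 0 0;5 0 0 0 0 0;2 0 0 0 0 0;0 0 0 0 0 0;0 0 0 0 0 0'
sed -i 's/^n,L,st.*/N,L,st,_=cv2.connectedComponentsWithStats(y)\nif N<2: st=np.vstack([st,st*0])\ni=1+st[1:,4].argmax()/; s/-120,-20/-120,0/' pad.py
python3 d.py -164 0 95 -6 s; python3 pad.py w9
```

```text
time_s: 17.45
ee_pos: [477.1, 52.8, 96.2]
ee_rot: [-180.0, 0.3, -5.9]
force: [-5.6, 4.2, 11.9]
gripper_width: 23.7
gripper_force: 45.0
d [7.3 0.5 1.2] rotvec [-0.04  0.26  0.08] pos [477.1  52.8  96.2] [-180.     0.3   -5.9] F [-5.6  4.2 11.9] w 23.7 t 17.45
pad front/back x (z60) [[-34.4, 149.4], [-34.4, 149.4]]
-10.0 steel x [-51, -50, -49, -48, -47, -46]
10.0 steel x [-51, -50, -49, -48, -47, -46]
```

```bash
python3 drive.py '-5 0 0 0 0 0;-6 0 0 0 0 0;-6 0 0 0 0 0;-4 0 0 0 0 0;0 0 0 0 0 0;0 0 0 0 0 0'
python3 d.py -190 0 95 -6 s; python3 pad.py w10
python3 drive.py '3 0 0 0 0 0;3 0 0 0 0 0;3 0 0 0 0 0;3 0 0 0 0 0;0 0 0 0 0 0;0 0 0 0 0 0'
python3 d.py -164 0 95 -6 s; python3 pad.py w11
```

```text
time_s: 18.1
ee_pos: [458.5, 54.7, 96.3]
ee_rot: [-180.0, -0.0, -5.9]
force: [0.3, 3.9, 8.0]
gripper_width: 23.9
gripper_force: 45.0
d [0.  0.4 1.3] rotvec [-0.05 -0.03  0.1 ] pos [458.5  54.7  96.3] [-180.    -0.    -5.9] F [0.3 3.9 8. ] w 23.9 t 18.1
pad front/back x (z60) [[-52.8, 149.9], [-52.8, 149.9]]
-10.0 steel x []
10.0 steel x []
time_s: 18.75
ee_pos: [467.3, 53.8, 96.2]
ee_rot: [-180.0, 0.4, -5.9]
force: [-7.7, 4.5, 15.1]
gripper_width: 23.8
gripper_force: 45.0
d [17.1  0.5  1.1] rotvec [-0.04  0.36  0.07] pos [467.3  53.8  96.2] [-180.     0.4   -5.9] F [-7.7  4.5 15.1] w 23.8 t 18.75
pad front/back x (z60) [[-44.4, 149.1], [-44.4, 149.1]]
-10.0 steel x []
10.0 steel x []
```

```bash
python3 drive.py '2 0 0 0 0 0;2 0 0 0 0 0;0 0 0 0 0 0;0 0 0 0 0 0'
python3 d.py -164 0 95 -6 s; python3 pad.py w12
python3 - <<'E'
from h import *
s=imaging.grab_frame('scene');t=imaging.grab_frame('top');cv2.imwrite('pics/s12.png',s);cv2.imwrite('pics/t12.png',t)
cv2.imwrite('pics/st12.png',np.hstack([cv2.resize(s[190:330,200:360],None,fx=3.4,fy=4,interpolation=2)[:560],cv2.resize(t[150:250,190:260],(250,560),interpolation=2)]))
E
```

```text
time_s: 19.2
ee_pos: [469.8, 53.5, 96.2]
ee_rot: [-180.0, 0.5, -5.9]
force: [-10.0, 5.2, 17.2]
gripper_width: 23.8
gripper_force: 45.0
d [14.6  0.5  1. ] rotvec [-0.04  0.54  0.06] pos [469.8  53.5  96.2] [-180.     0.5   -5.9] F [-10.    5.2  17.2] w 23.8 t 19.2
pad front/back x (z60) [[-42.1, 148.8], [-42.1, 148.8]]
-10.0 steel x []
10.0 steel x []
```

View pics/st12.png

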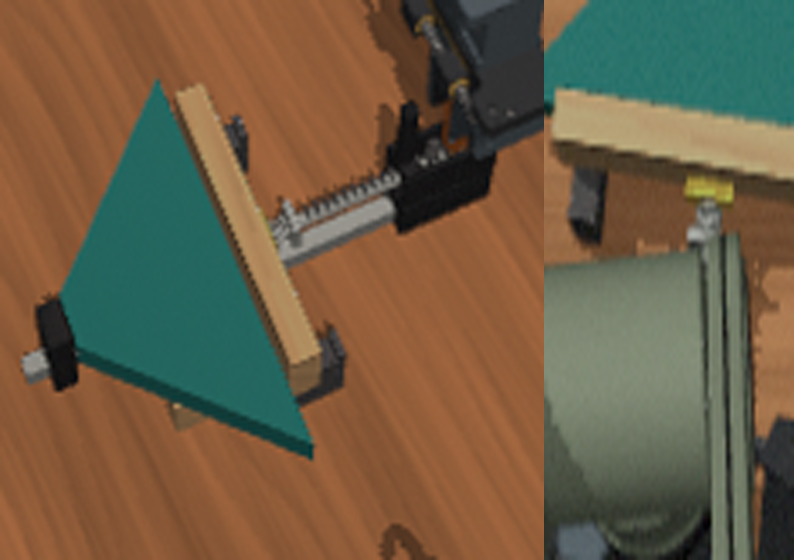

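The rail is up against the board edge and the pad is bearing on it, at about (237,183) in the top view. From the tooth phase and the force I estimate about 5 mm of squeeze. I'll ease forward a little more and check it in the pictures.

```bash
python3 drive.py '2 0 0 0 0 0;2 0 0 0 0 0;0 0 0 0 0 0;0 0 0 0 0 0;0 0 0 0 0 0'
python3 d.py -164 0 95 -6 s; python3 pad.py w13
cat > fl.py <<'E'
# profile along shelf x at the flange/rod in the scene & top pictures (mean of 4 grabs)
from h import *
a=np.radians(-6.);R=np.array([[np.cos(a),-np.sin(a),0],[np.sin(a),np.cos(a),0],[0,0,1]]);o=np.array([647.4,34.4,0])
S=lambda P:np.array(P)@R.T+o
G={n:np.mean([imaging.grab_frame(n) for _ in range(4)],0).astype(np.uint8) for n in('top','scene')}
for n in G: cv2.imwrite(f'pics/{n}_last.png',G[n])
xs=np.arange(-70,20,2.)
for n,yy,z in(('top',9,62),('top',-9,62),('top',14,60),('scene',9,62),('scene',60,85)):
    p=w2px(n,S(np.c_[xs,np.full(len(xs),yy),np.full(len(xs),float(z))])).astype(np.float32)
    v=cv2.remap(G[n],p[:,0].reshape(1,-1),p[:,1].reshape(1,-1),1)[0]
    h=cv2.cvtColor(v[None],cv2.COLOR_BGR2HSV)[0]
    print(n,yy,z,' '.join(f'{int(x)}:{q[0]},{q[1]},{q[2]}' for x,q in zip(xs,h)))
E
python3 fl.py
```

```text
time_s: 19.85
ee_pos: [472.6, 53.3, 96.2]
ee_rot: [-180.0, 0.7, -5.9]
force: [-12.9, 5.9, 20.3]
gripper_width: 23.4
gripper_force: 45.0
d [11.9  0.5  1.1] rotvec [-0.03  0.68  0.06] pos [472.6  53.3  96.2] [-180.     0.7   -5.9] F [-12.9   5.9  20.3] w 23.4 t 19.85
pad front/back x (z60) [[-39.5, 148.5], [-39.5, 148.5]]
-10.0 steel x []
10.0 steel x []
top 9 62 -70:44,42,135 -68:44,42,134 -66:44,42,133 -64:44,41,132 -62:42,39,130 -60:42,40,129 -58:43,42,128 -56:44,40,126 -54:44,41,123 -52:44,40,120 -50:44,41,117 -48:44,43,113 -46:44,41,107 -44:45,40,101 -42:43,42,84 -40:42,27,96 -38:39,11,156 -36:43,11,165 -34:19,29,140 -32:14,75,122 -30:14,119,116 -28:14,116,112 -26:17,134,103 -24:20,156,95 -22:25,163,111 -20:31,144,174 -18:27,150,168 -16:25,157,166 -14:24,157,145 -12:22,149,101 -10:18,122,75 -8:16,114,76 -6:19,96,112 -4:22,82,174 -2:21,85,182 0:20,91,182 2:18,96,180 4:18,99,176 6:18,97,178 8:18,97,181 10:19,94,182 12:19,92,183 14:20,90,182 16:22,78,169 18:46,49,140
top -9 62 -70:45,41,125 -68:44,41,125 -66:44,41,125 -64:45,41,125 -62:45,41,125 -60:44,41,125 -58:44,41,124 -56:44,41,
[... 1729 characters left out ...]
80,96,88 16:86,159,101 18:87,168,103
scene 60 85 -70:12,157,143 -68:12,157,148 -66:12,157,151 -64:12,156,150 -62:12,156,149 -60:12,155,150 -58:12,156,152 -56:12,157,153 -54:12,156,155 -52:12,157,158 -50:12,157,158 -48:12,156,155 -46:12,156,155 -44:12,156,154 -42:12,155,153 -40:12,157,154 -38:12,157,154 -36:12,156,155 -34:12,157,153 -32:12,155,148 -30:12,156,142 -28:12,157,138 -26:12,157,140 -24:12,156,144 -22:12,157,145 -20:12,155,143 -18:12,157,141 -16:12,156,137 -14:12,150,133 -12:18,118,141 -10:19,113,167 -8:18,115,177 -6:16,120,176 -4:16,120,176 -2:16,120,176 0:16,119,176 2:16,119,176 4:16,123,176 6:15,124,177 8:15,123,174 10:16,123,158 12:15,120,104 14:15,124,80 16:16,115,82 18:30,46,72
```

The scene profile puts the rail top from x = -12 to +12, so it is flush. In the top view the flange is at about -33.5 and the pad face at -12.5, which means about 8–9 mm of squeeze, and the force agrees. A little more will bring it to mid-range, then I'll settle and check.

```bash
python3 drive.py '1.5 0 0 0 0 0;1 0 0 0 0 0;0 0 0 0 0 0;0 0 0 0 0 0;0 0 0 0 0 0;0 0 0 0 0 0'
python3 drive.py '0 0 0 0 0 0;0 0 0 0 0 0;0 0 0 0 0 0;0 0 0 0 0 0;0 0 0 0 0 0;0 0 0 0 0 0'
python3 d.py -164 0 95 -6 s; python3 fl.py | cut -c1-520 | sed -n 1,2p
python3 fl.py | tail -1 | cut -c350-
```

```text
time_s: 20.9
ee_pos: [474.0, 53.1, 96.2]
ee_rot: [-180.0, 0.8, -5.9]
force: [-15.5, 5.9, 22.3]
gripper_width: 23.8
gripper_force: 45.0
time_s: 21.5
ee_pos: [474.1, 53.1, 96.2]
ee_rot: [-180.0, 0.8, -5.9]
force: [-15.7, 7.2, 20.8]
gripper_width: 23.6
gripper_force: 45.0
d [10.4  0.5  1. ] rotvec [-0.03  0.79  0.05] pos [474.1  53.1  96.2] [-180.     0.8   -5.9] F [-15.7   7.2  20.8] w 23.6 t 21.5
top 9 62 -70:46,39,137 -68:44,41,136 -66:43,40,134 -64:44,40,134 -62:44,39,132 -60:44,41,130 -58:44,42,129 -56:45,40,129 -54:45,40,126 -52:45,41,125 -50:45,41,123 -48:45,43,120 -46:45,40,115 -44:46,39,111 -42:43,43,106 -40:43,39,105 -38:44,24,116 -36:41,14,149 -34:30,13,152 -32:16,40,141 -30:13,84,125 -28:13,112,112 -26:17,135,102 -24:20,158,95 -22:25,163,111 -20:31,144,174 -18:27,151,167 -16:25,157,166 -14:23,157,146 -12:22,150,100 -10:18,124,76 -8:17,117,76 -6:20,98,112 -4:24,82,174 -2:22,85,182 0:20,91,183 2:19,
top -9 62 -70:43,42,114 -68:44,44,117 -66:45,43,120 -64:44,40,122 -62:45,41,125 -60:44,43,125 -58:44,41,124 -56:45,41,124 -54:44,39,123 -52:44,41,124 -50:44,43,125 -48:44,41,124 -46:44,41,124 -44:45,41,125 -42:45,42,122 -40:45,43,119 -38:44,42,116 -36:45,41,112 -34:43,43,107 -32:44,43,100 -30:46,35,96 -28:41,23,90 -26:28,60,81 -24:24,123,87 -22:25,153,117 -20:26,156,155 -18:25,161,160 -16:24,163,160 -14:23,161,133 -12:21,149,99 -10:16,119,75 -8:17,116,66 -6:21,88,124 -4:22,83,175 -2:21,85,184 0:20,89,183 2:18,96,18
157,140 -24:12,158,144 -22:12,157,145 -20:12,157,143 -18:12,157,141 -16:12,156,137 -14:12,150,133 -12:18,118,141 -10:19,111,167 -8:18,115,177 -6:17,120,176 -4:16,119,175 -2:16,119,176 0:17,118,175 2:17,118,175 4:16,122,176 6:15,124,177 8:15,123,174 10:16,123,158 12:15,120,104 14:15,124,80 16:15,115,82 18:30,50,72
```

```bash
python3 -c "
from workcell import env, imaging
print(env.job_done())"
```

```text
the job is handed in; nothing more can be done
None
```

The job is handed in at about 22 s of the 72 s allowed, with no verdict returned: the rail lies flush and centred on the brackets, the pad's spring is squeezed about 10 mm by my estimate (9 to 11.5 mm), and the gripper still holds the trigger forward.

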